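Put the washed measuring ware to dry

ROBOT

A 6-joint arm with a two-finger parallel gripper is mounted at the origin on the work surface. World frame = base frame: x ahead of the robot, y to its left, z up, the work surface at z = 0. Lengths are in m, angles in rad, forces in N, time in s.
With the tool pointing down it reaches from about 0.3 to 0.775 m from the base axis. Payload 14.6 kg.
Tool frame: the origin (TCP) lies at the very end of the fingers, on their centre line; the grasp point (between the pads) lies 19 mm behind it; z points along the fingers, y is the line along which they close (so a half turn about z gives the same grasp; the last joint's range is limited). The gripper opens to 94 mm and grips with 3 to 60 N. Pads are 16 mm wide; open, the fingers measure 119 mm over their backs; the gripper's body (75 mm by 177 mm) begins 78 mm behind the grasp point.
Start: joints at [1.125, 0.3, 1.521, -0, 1.321, -0.067], TCP at [0.203, 0.511, 0.205] pointing down, gripper open.
Joint ranges: [-3.03, 3.03], [-0.79, 2.21], [0.23, 2.52], [-1.04, 4.18], [0, 3.07], [-2.55, 2.55]. Speed limits (rad/s): [2.22, 2.22, 2.57, 3.14, 3.14, 3.14].

INTERFACE

Orientations are given as [roll, pitch, yaw] about the fixed x, y, z axes, in that order (R = Rz(yaw) Ry(pitch) Rx(roll)).
In Python, from station import ctrl gives the robot as it stands.
- The arm moves only by the shell command python3 -m pendant 'ROWS' [OPENING] [FORCE]. ROWS is JSON, a list of rows, each a list of 2 entries, a list of its own where there are three numbers: the shift along the world's x, y, z in cm, then the turn about the world's z in rad. A call has 1 to 20 rows; each row shifts and turns the commanded pose from where the row before left it; what a row does not reach is not made up. A row lasts 1/12 s, in which the tool goes at most 41.7 mm and 7.16 degrees, less where a joint would pass 70% of its speed; a pose out of reach is approached as far as the arm can. A call is refused whole if a number of a shift passes 4.17 or a number of a turn 0.125, either way. A call with a gripper value outside its range is refused whole. OPENING is the opening, from 0 (shut) to 1 (fully open), set as the call begins (- or left out, the last holds). The fingers move at their own pace and stop on an object; FORCE is the grip in N (left out, the last holds). Time passes only in rows, so rows that do not move let the fingers close. It gives the time, the measured TCP pose, the force, the opening and the grip force at its end, in the units of the state.
- ctrl.get_obs(): the state, without advancing time (a new reading comes with each control period).
- ctrl.camera(name): name is "side" or "top"; returns a dict with "color" (480x640x3 uint8, red, green, blue), "intrinsics" (3x3 intrinsics, pixels), "k1" (the pictures are not rectified: a ray, as slopes to the right and down, at radius r is drawn at 1 + k1 r^2 times it, then the intrinsics apply), "camera_from_world" (4x4, takes a point from world to camera coordinates). Camera axes: x right, y down, z forward; pixel columns grow to the right and rows downward; lengths in m; the calibration is good to about 2 mm. A picture is of the moment at which its call begins. There is no depth.
- ctrl.hand_in(): hands the job in; it is judged then, once.
The state is a dict: "time_s": time; "qpos": joint angles; "joint_vel": joint speeds; "tau": joint torques, N m; "ee_pos": TCP position; "eef_rot": TCP orientation; "force": force on the tool from outside, world axes, zero at the start; "moment": the same for the moment, N m; "grip_width": finger opening in m; "grip_force": force on a finger pad.
Only numpy, scipy, OpenCV 4.12 (cv2) and the standard library are available. Lean on these libraries where they do the work, as an engineer would, in place of code of your own. Each camera call takes 0.05 s, during which the arm holds its last target. There are 200 camera calls.

TASK

Put the two washed measuring vessels away to dry: lay the measuring cylinder gently on its side in the two V blocks of the drying cradle, with its mouth over the blue drip tray and its blue foot overhanging the other end, letting go only once it is down in the blocks, and hang the small jug by its handle on the hook of the stand. Do not let either of them fall over on the bench, and leave the paper cup, the bottle and the pile of discs where they are.

Things in the scene. Friction and masses are not known exactly. Their poses are not given: they have to be found in the camera images.
- cylinder: Measuring cylinder: white tube of 32 mm outside diameter with blue graduation rings, on a blue hexagonal foot 60 mm across corners, 10 mm thick; 220 mm tall overall, about 0.14 kg, starts upright. Origin: centre of the foot's underside; z runs along the tube to its mouth; centre of mass roughly 95 mm from the origin.
- cylinder_mouth (a point): Centre of the measuring cylinder's open mouth, 220 mm along z from its origin.
- jug: Small measuring jug: white straight round body, 62 mm outside diameter, 90 mm tall, open top, 0.15 kg, starts upright. Orange D handle of 8 mm round bar on its +y side, in its y-z plane; the handle's opening spans y = 31 to 63 mm, z = 26 to 74 mm and is open right through along x. Origin: centre of its underside, z up.
- jug_handle (a point): Centre of the opening of the jug's handle, at (0, 47, 50) mm in the jug's frame.
- cradle: Fixed drying cradle: white board 130 x 90 x 12 mm; two green 90 degree V blocks, 14 mm long in x, centred at x = -45 and +45 mm, 75 mm high, 55 mm wide at the mouth; blue open drip tray 18 mm high, 100 mm wide, from x = 65 to 185 mm. Origin: centre of the board's underside; +x runs along the V's towards the tray, z up. A 32 mm tube lying in the V's has its axis along x at z = 70 mm.
- cradle_seat (a point): On the axis of a tube lying in the V's, midway between the blocks: (0, 0, 70) mm in the cradle's frame. The cylinder lies well with its origin (foot) at x = -90 mm and its mouth at x = +130 mm, over the tray.
- hook_stand: Fixed hook stand: dark base 110 mm square, 12 mm thick; steel post, 16 mm diameter, black 18 mm ball on top at z = 210 mm. At that height a steel hook bar of 8 mm diameter runs level from the post to -x for 90 mm, then turns up: its tip is at x = -102 mm, 18 mm above the bar's axis. Origin: centre of the base's underside, z up.
- hook_rest (a point): Point on the axis of the level hook bar, 55 mm from the post, (-55, 0, 210) mm in the stand's frame: a good place for the jug's handle to hang.
- cup: Bystander: paper sample cup, 66 mm rim diameter, 70 mm tall, upright. Origin: centre of its underside.
- bottle: Bystander: white plastic bottle with an orange label, 66 mm diameter, 150 mm tall, upright. Origin: centre of its underside.
- discs: Bystander: pile of three round colour sample discs, 90 mm diameter, 18 mm high. Origin: centre of its underside.
Mind the look-alikes: they are no part of the job. Leave any turquoise or yellow look-alike of the jug alone. Leave any black or red look-alike of the cylinder alone.

How it is judged:
On the way:
1. the cylinder is lowered, still held, until both its ends are within 20 mm of their place in the V blocks (z of cylinder_mouth in the frame of cradle between 0.05 and 0.09 m and z of cylinder in the frame of cradle between 0.05 and 0.09 m and y of cylinder_mouth in the frame of cradle between -0.02 and 0.02 m and y of cylinder in the frame of cradle between -0.02 and 0.02 m and x of cylinder_mouth in the frame of cradle between 0.06 and 0.18 m and contact force between the fingers and cylinder above 0.3 N).
At the end, for the whole second after the job is handed in: Cylinder at rest in both V blocks (ends within 10 mm of the seat axis), mouth 68 to 172 mm from the cradle origin, over the tray; jug hanging by its handle (opening centre within 35 mm sideways, 45 mm below to 12 mm above the bar, between post and tip), clear of the bench (x of cylinder_mouth in the frame of cradle between 0.068 and 0.172 m and y of cylinder_mouth in the frame of cradle between -0.01 and 0.01 m and z of cylinder_mouth in the frame of cradle between 0.06 and 0.08 m and y of cylinder in the frame of cradle between -0.01 and 0.01 m and z of cylinder in the frame of cradle between 0.06 and 0.08 m and contact force between cylinder and cradle above 0.3 N and linear speed of cylinder below 0.02 m/s and x of jug_handle in the frame of hook_stand between -0.102 and -0.01 m and y of jug_handle in the frame of hook_stand between -0.035 and 0.035 m and z of jug_handle in the frame of hook_stand between 0.165 and 0.222 m and height (world z) of jug above 0.06 m); the robot touches nothing.
It fails at once if the cup, the bottle or the discs are shifted or knocked (20 mm) (distance of any of cup, bottle, discs from where it was at the start of the episode above 0.02 m).
It fails at once if the cylinder falls over on the bench (angle between cylinder's own z axis and vertical above 1 rad and height (world z) of each of cylinder, cylinder_mouth below 0.05 m).
It fails at once if the jug falls over on the bench (angle between jug's own z axis and vertical above 1 rad and height (world z) of jug below 0.045 m).
It fails at once if the cylinder is dropped or rammed into the cradle (over 40 N) (contact force between cylinder and cradle above 40 N).
It also fails if it takes over 64 s, if anything falls off the work surface, if the arm or the gripper's body presses on something with over 40 N, if the wrist force passes 120 N, or if a joint passes its speed limit or range.

## Working session

There is one attempt and no reset: what is moved stays moved. The work goes in short steps, Python scripts to look and compute and a shell command to move; the robot and the scene stay as the last step left them, time stands still between calls to the robot, and variables do not carry over. Pictures are saved under pics/ and viewed, at most 10 in all, crops included, and the job is handed in when it is done.

```bash
ls; mkdir -p pics; cat > h.py <<'E'
import numpy as np, cv2
from station import ctrl
def snap(n):
    c=ctrl.camera(n); c={k:(np.array(v) if k!='color' else np.array(v)) for k,v in c.items()}
    return c
def ray(c,u,v):
    K=c['intrinsics'];k=float(c['k1'])
    d=np.array([k,0,0,0],float)
    p=cv2.undistortPoints(np.array([[[u,v]]],float),K,d,None,None)[0,0]
    T=c['camera_from_world'];R=T[:3,:3];t=T[:3,3]
    return -R.T@t, R.T@np.array([p[0],p[1],1.])
def onz(c,u,v,z):
    o,d=ray(c,u,v); return o+d*(z-o[2])/d[2]
def proj(c,P):
    T=c['camera_from_world']; r,_=cv2.Rodrigues(T[:3,:3])
    return cv2.projectPoints(np.array(P,float).reshape(-1,1,3),r,T[:3,3],c['intrinsics'],np.array([float(c['k1']),0,0,0]))[0][:,0]
def save(c,n,box=None,s=1):
    im=c['color'][:,:,::-1]
    if box: im=im[box[1]:box[3],box[0]:box[2]]
    cv2.imwrite('pics/'+n+'.png',cv2.resize(im,None,fx=s,fy=s,interpolation=cv2.INTER_CUBIC))
E
python3 - <<'E'
from h import *
for n in('top','side'):
    c=snap(n);save(c,n+'0');np.save(n+'0.npy',c,allow_pickle=True)
    o,d=ray(c,320,240);print(n,o,d,c['k1'])
print(ctrl.get_obs())
E
```

```text
pics
top [ 0.46729063 -0.06040826  1.85533023] [ 0.06417949  0.00146373 -0.99794194] -0.18796863352452167
side [-0.16543224 -0.77750637  0.79242997] [ 0.61517815  0.58815586 -0.52524464] -0.053421247979085866
{'time_s': 0.1, 'qpos': array([ 1.12541100e+00,  3.00414355e-01,  1.52155228e+00, -9.78963850e-06,
        1.32066999e+00, -6.65884951e-02]), 'joint_vel': array([ 0.00067544, -0.00051824, -0.00075537, -0.00086098, -0.00073854,
       -0.00033953]), 'tau': array([-2.65467015e-04, -5.32640183e+01, -3.53291774e+01,  7.09039718e-02,
        2.34138023e-02, -5.71845794e-05]), 'ee_pos': array([0.20328623, 0.51079188, 0.20492963]), 'eef_rot': array([-3.14055036e+00, -6.00037132e-05,  2.76279822e+00]), 'force': array([-0.31395432,  0.67744743, -0.98071866]), 'moment': array([ 0.00526959,  0.03164626, -0.05322137]), 'grip_force': 0.0, 'grip_width': 0.09399473871533547}
```

View pics/top0.png

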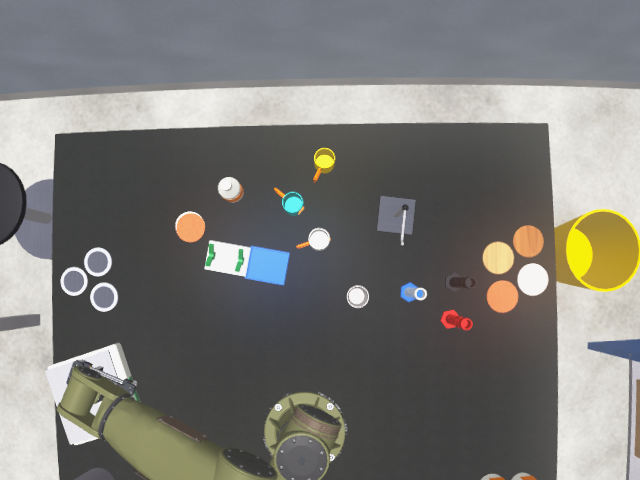

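View pics/side0.png

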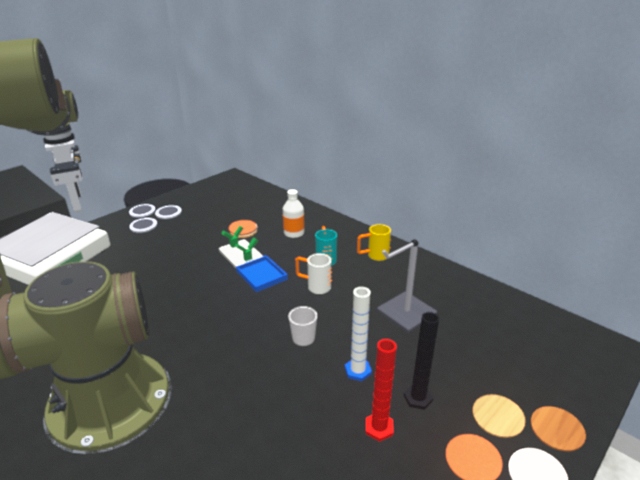

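Candidates (top-view pixels):
- **Jug:** white (319,239), turquoise (292,203), yellow (324,160). The paper cup (357,296) is white but has no handle. I choose the white one with the orange handle, at (319,239).
- **Cylinder:** white with a blue foot (408,292), black (455,282), red (450,320). I choose the white one at (408,292).

Hook stand is at (397,215), with the bar from (404,208) to (402,243). The cradle is at (228,258) and its tray at (267,266). I'll check these in a crop and measure.

```bash
cat > m.py <<'E'
from h import *
C={n:np.load(n+'0.npy',allow_pickle=True).item() for n in('top','side')}
def blobs(n,lo,hi,box,amin=8):
    c=C[n];h=cv2.cvtColor(c['color'],cv2.COLOR_RGB2HSV);m=cv2.inRange(h,lo,hi)
    k=np.zeros_like(m);k[box[1]:box[3],box[0]:box[2]]=255;m&=k
    q,l,s,ce=cv2.connectedComponentsWithStats(m)
    return m,[(s[i],ce[i],l==i) for i in range(1,q) if s[i][4]>=amin]
def rect(mask):
    cs=cv2.findContours(mask.astype(np.uint8),0,2)[0];c=max(cs,key=cv2.contourArea);return c
E
python3 - <<'E'
from m import *
np.set_printoptions(precision=4,suppress=True)
t=C['top'];s=C['side']
save(t,'crop',(195,150,480,340),2.8)
B=((100,120,60),(125,255,255));G=((50,100,40),(80,255,255));O=((5,150,100),(18,255,255));W=((0,0,120),(179,60,255))
def show(nm,n,col,box,z):
    for st,ce,m in blobs(n,*col,box)[1]: print(nm,n,st,ce,'->',onz(C[n],*ce,z)[:2])
show('foot','top',B,(395,275,430,305),.01)
show('foot','side',B,(340,350,380,385),.005)
show('tubetop','top',W,(398,280,432,305),.22)
show('tube','side',W,(350,280,375,300),.22)
show('jug','top',W,(300,222,335,255),.09)
show('handle','top',O,(290,230,312,255),.05)
show('jug','side',W,(300,250,335,295),.05)
show('green','top',G,(200,235,250,280),.075)
show('green','side',G,(215,220,265,265),.07)
show('tray','top',B,(240,240,295,290),.018)
for _,_,m in blobs('top',*B,(240,240,295,290))[1][:1]:
    r=cv2.minAreaRect(rect(m));print('tray corners',[onz(t,*p,.018)[:2] for p in cv2.boxPoints(r)])
show('board','top',W,(203,235,256,282),.012)
for q in [(404,208),(402,242),(397,215),(381,196),(414,199),(410,235),(378,231)]: print(q,t['color'][q[1],q[0]],onz(t,*q,.012)[:2],onz(t,*q,.21)[:2])
E
```

```text
foot top [400 282  17  20 147] [406.7619 291.3946] -> [ 0.4241 -0.3192]
foot top [417 290   6   8  33] [419.3333 293.3333] -> [ 0.4173 -0.3577]
foot side [344 360  28  21 294] [357.5272 371.6361] -> [ 0.4148 -0.333 ]
tubetop top [405 287  22  14 161] [416.3354 292.764 ] -> [ 0.4247 -0.3157]
tube side [353 286  18  14 220] [361.3455 292.8773] -> [ 0.4173 -0.3307]
jug top [308 227  22  24 404] [318.745  238.5421] -> [ 0.5852 -0.0542]
handle top [296 242  13   6  38] [302.6316 244.7895] -> [ 0.57   -0.0057]
jug side [323 250   9   2   9] [327.     250.4444] -> [ 0.6762 -0.0005]
jug side [307 253  25  41 849] [318.5654 272.6184] -> [ 0.5802 -0.0583]
green top [205 244   9  22 103] [209.7961 254.9417] -> [0.5436 0.2689]
green top [235 249   9  23  96] [239.4896 259.8854] -> [0.5275 0.1805]
green side [221 227  37  33 316] [240.057  242.1646] -> [0.5141 0.1936]
tray top [ 245  246   45   39 1329] [267.4071 265.2107] -> [0.5118 0.1032]
tray corners [array([0.4739, 0.1727]), array([0.5745, 0.1524]), array([0.5501, 0.0339]), array([0.4498, 0.0544])]
board top [ 204  240   47   37 1036] [228.0174 257.9006] -> [0.5363 0.2243]
board top [205 246   4  17  26] [207.     253.8846] -> [0.5496 0.2892]
(404, 208) [54 54 58] [ 0.6794 -0.3173] [ 0.6566 -0.2897]
(402, 242) [195 191 197] [ 0.575  -0.3081] [ 0.5635 -0.2815]
(397, 215) [107 106 108] [ 0.6582 -0.295 ] [ 0.6377 -0.2698]
(381, 196) [119 120 133] [ 0.7176 -0.2474] [ 0.6907 -0.2273]
(414, 199) [77 78 79] [ 0.7068 -0.3491] [ 0.681  -0.3181]
(410, 235) [65 65 67] [ 0.596  -0.3333] [ 0.5822 -0.304 ]
(378, 231) [67 68 70] [ 0.6101 -0.2353] [ 0.5947 -0.2165]
```

View pics/crop.png

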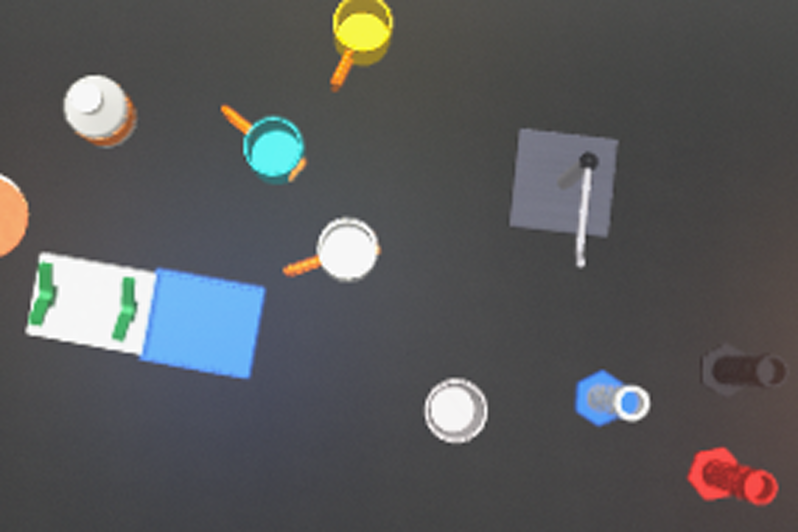

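The crop confirms the choices: the white jug with orange handle (crop 347,250) and the white tube on a blue foot (mouth at 631,402; foot at 600,397). The hook ball is at (589,160) and the tip at (580,265).

```bash
python3 - <<'E'
from m import *
np.set_printoptions(precision=4,suppress=True)
t=C['top'];s=C['side'];f=lambda x,y:(195+x/2.8-.3,150+y/2.8-.3)
print('mouth top',onz(t,*f(631,402),.22)[:2]);print('foot corners',[onz(t,*f(*p),.01)[:2] for p in [(576,406),(599,426),(604,371),(578,383)]])
print('base',[onz(t,*f(*p),.012)[:2] for p in [(520,128),(618,139),(608,236),(510,224)]])
print('ball,tip',onz(t,*f(589,160),.21),onz(t,*f(580,265),.225))
print('ball side',onz(s,413.5,243,.21),'tip side',onz(s,386,255,.225))
b=[r[2] for r in blobs('top',(0,0,120),(179,60,255),(300,222,335,255))[1]]
print('jug rim',cv2.minEnclosingCircle(rect(b[0])),onz(t,*cv2.minEnclosingCircle(rect(b[0]))[0],.09))
h=blobs('top',(5,150,100),(18,255,255),(290,230,312,255))[1][0][2];ys,xs=np.where(h);print(cv2.fitLine(np.array([onz(t,x,y,.05)[:2] for x,y in zip(xs,ys)],np.float32),2,0,.01,.01).T)
E
```

```text
mouth top [ 0.4231 -0.3258]
foot corners [array([ 0.4145, -0.2995]), array([ 0.3921, -0.3242]), array([ 0.4518, -0.3311]), array([ 0.4394, -0.3022])]
base [array([ 0.7195, -0.2456]), array([ 0.7056, -0.3535]), array([ 0.599 , -0.3391]), array([ 0.6141, -0.2319])]
ball,tip [ 0.6598 -0.2927  0.21  ] [ 0.5562 -0.2789  0.225 ]
ball side [ 0.6544 -0.2935  0.21  ] tip side [ 0.5515 -0.2899  0.225 ]
jug rim ((318.3721008300781, 238.58139038085938), 11.662481307983398) [ 0.5851 -0.0531  0.09  ]
[[ 0.319  -0.9477  0.57   -0.0057]]
```

```bash
python3 -m pendant '[[[0,0,4],-0.125],[[0,0,4],-0.125],[[1,-4,0],-0.125],[[1,-4,0],-0.125],[[1,-4,0],-0.125],[[1,-4,0],-0.125],[[1,-4,0],-0.125],[[1,-4,0],-0.125],[[1,-4,0],-0.125],[[1,-4,0],-0.125],[[1,-4,0],-0.125],[[1,-4,0],0],[[1,-4,0],0],[[1,-4,0],0],[[1,-4,0],0],[[1,-4,0],0],[[1,-4,0],0],[[1,-4,0],0],[[1,-4,0],0],[[1,-4,0],0]]' 1 8
```

```text
time_s: 1.77
ee_pos: [0.3832, -0.2113, 0.2853]
eef_rot: [-3.142, -0.0, 1.387]
force: [1.0, 1.5, 1.2]
grip_width: 0.0939
grip_force: 0.0
```

```bash
python3 -m pendant '[[[1,-3,0],0],[[1,-3,0],0],[[1,-3,0],0],[[0.8,-2.7,0],0],[[0,0,-3],0],[[0,0,-3],0],[[0,0,-3],0],[[0,0,-3],0],[[0,0,-2.2],0],[[0,0,0],0],[[0,0,0],0]]'; python3 - <<'E'
from h import *
save(snap('side'),'s1',(300,200,460,400),3)
E
```

```text
time_s: 2.68
ee_pos: [0.4212, -0.3258, 0.1433]
eef_rot: [-3.14, -0.001, 1.388]
force: [1.1, -0.7, 1.1]
grip_width: 0.0938
grip_force: 0.0
```

View pics/s1.png

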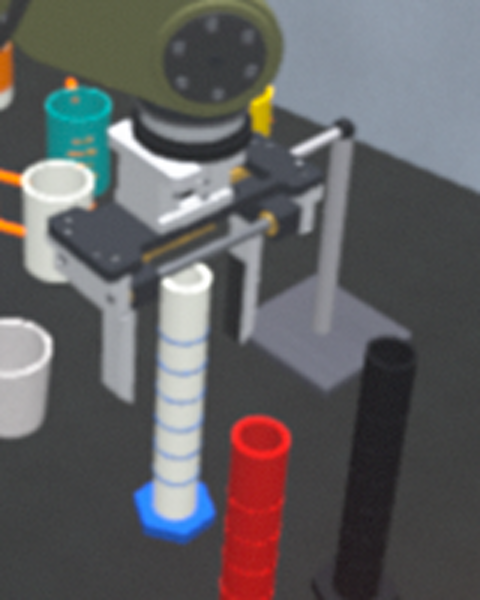

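The tube (crop 183,290) stands midway between the open fingers, and its mouth is clear of the gripper body. Closing.

```bash
python3 -m pendant '[[[0,0,0],0],[[0,0,0],0],[[0,0,0],0],[[0,0,0],0],[[0,0,0],0],[[0,0,0],0],[[0,0,0],0],[[0,0,0],0],[[0,0,0],0],[[0,0,0],0]]' 0 10
```

```text
time_s: 3.57
ee_pos: [0.4214, -0.326, 0.1434]
eef_rot: [-3.142, -0.0, 1.388]
force: [-0.7, -0.4, 0.1]
grip_width: 0.0318
grip_force: 10.0
```

```bash
python3 - <<'E'
from m import *
t=C['top'];m,b=blobs('top',(5,120,90),(18,255,255),(170,205,212,250),100)
for st,ce,k in b:
    (e,r)=cv2.minEnclosingCircle(rect(k));print(e,r,onz(t,*e,.018),onz(t,e[0]+r,e[1],.018),onz(t,e[0],e[1]+r,.018))
E
python3 -m pendant '[[[0,0,3],0],[[0,0,3],0],[[0,0,3],0],[[0,0,3],0],[[0.8,4,0],0],[[0.8,4,0],0],[[0.8,4,0],0],[[0.8,4,0],0],[[0.8,4,0],0],[[0.8,4,0],0],[[0.8,4,0],0],[[0.8,4,0],0],[[0.8,4,0],0],[[0.8,4,0],0],[[0.8,4,0],0],[[0.8,4,0],0],[[0.8,4,0],0],[[0.8,4,0],0],[[0.8,4,0],0],[[0.8,3,0],0]]'
```

```text
(190.26344299316406, 227.48924255371094) 14.775370597839355 [0.6312975  0.33968768 0.018     ] [0.63037328 0.29365084 0.018     ] [0.58586592 0.33984833 0.018     ]
time_s: 5.23
ee_pos: [0.549, 0.307, 0.263]
eef_rot: [-3.141, 0.0, 1.389]
force: [0.7, -0.8, -1.7]
grip_width: 0.0315
grip_force: 10.0
```

```bash
python3 -m pendant '[[[0.5,0.9,0],0],[[0,0,0],0],[[0,0,-2.4],0],[[0,0,-2.4],0],[[0,0,-2.4],0],[[0,0,-2.4],0],[[0,0,0],0],[[-0.2,-1.2,0],0],[[-0.2,-1.1,0],0],[[-0.2,-1.1,0],0],[[-0.2,-1.1,0.1],0],[[-0.2,-1.0,-0.3],0],[[-0.2,-1.0,-0.3],0],[[-0.2,-1.0,-0.3],0],[[0,0,-0.3],0],[[0,0,-0.4],0],[[0,0,0],0]]' 0 7; python3 - <<'E'
from h import *
save(snap('side'),'s2',(180,120,320,300),3.3)
E
```

```text
time_s: 6.65
ee_pos: [0.5406, 0.2379, 0.1523]
eef_rot: [3.141, 0.0, 1.388]
force: [0.3, -0.6, 2.2]
grip_width: 0.032
grip_force: 7.0
```

View pics/s2.png

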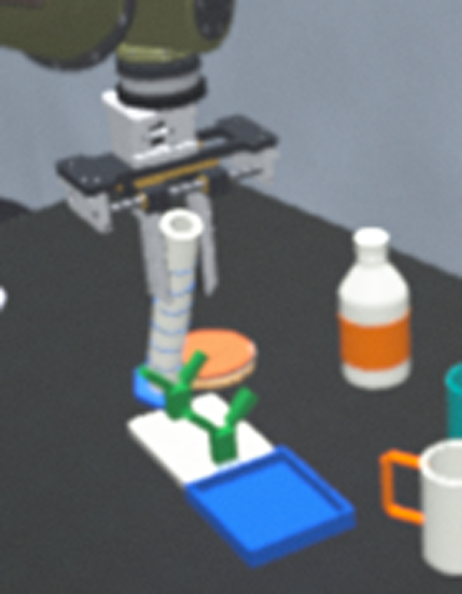

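The tube leans on the near V block with its foot tucked behind it and its mouth (crop 182,225) tilting towards the tray; forces are low. I'll carry on along the arc.

```bash
python3 -m pendant '[[[-0.2,-0.9,-0.4],0],[[-0.2,-0.9,-0.4],0],[[-0.2,-0.9,-0.6],0],[[-0.2,-0.9,-0.6],0],[[-0.2,-0.8,-0.7],0],[[-0.2,-0.8,-0.7],0],[[-0.1,-0.6,-0.9],0],[[-0.1,-0.6,-0.9],0],[[-0.1,-0.5,-0.9],0],[[-0.1,-0.5,-0.9],0],[[0,0,0],0],[[0,0,0],0]]'; python3 - <<'E'
from h import *
save(snap('side'),'s3',(180,120,320,300),3.3)
E
```

```text
time_s: 7.7
ee_pos: [0.5242, 0.1639, 0.0819]
eef_rot: [-3.141, 0.0, 1.387]
force: [0.2, -0.1, -0.2]
grip_width: 0.0314
grip_force: 7.0
```

View pics/s3.png

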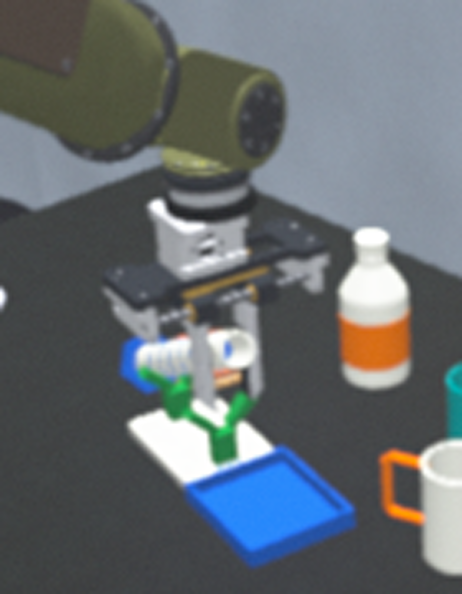

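```bash
cat >> h.py <<'E'
O=np.array([.536,.2255,0]);X=np.array([-.191,-.982,0]);Y=np.array([.982,-.191,0])
def plane(c,u,v):   # cradle (x,z) of a pixel in the vertical plane y=0
    o,d=ray(c,u,v);q=o+d*(((O-o)@Y)/(d@Y));return (q-O)@X,q[2]
E
python3 - <<'E'
from h import *
c=snap('side')
for p in [(240,348),(135,365),(205,405)]: print(plane(c,180+p[0]/3.3,120+p[1]/3.3))
t=snap('top');h=cv2.cvtColor(t['color'],cv2.COLOR_RGB2HSV)
save(t,'t3',(190,220,310,310),5)
E
```

```text
(np.float64(0.0972745078723188), np.float64(0.14939011399276747))
(np.float64(-0.13949799857726738), np.float64(0.020347530488458165))
(np.float64(0.015233872337187829), np.float64(0.05213732934177295))
```

View pics/t3.png

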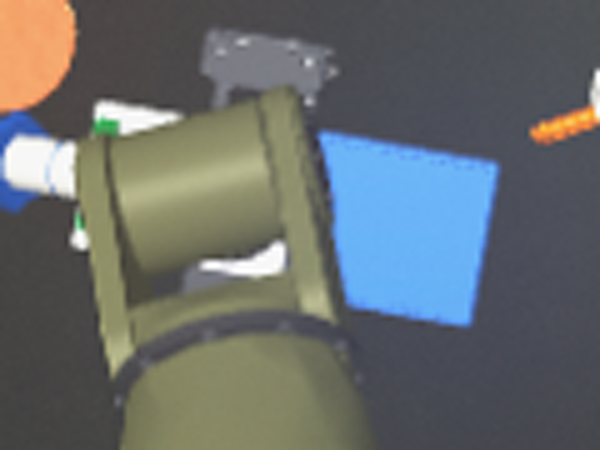

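```bash
cat >> h.py <<'E'
def blob(c,lo,hi,box):
    m=cv2.inRange(cv2.cvtColor(c['color'],cv2.COLOR_RGB2HSV),lo,hi);k=np.zeros_like(m);k[box[1]:box[3],box[0]:box[2]]=1
    q,l,s,ce=cv2.connectedComponentsWithStats(m*k);i=1+np.argmax(s[1:,4]);return s[i],ce[i]
def tri(c1,p1,c2,p2):
    o1,d1=ray(c1,*p1);o2,d2=ray(c2,*p2);ab=np.linalg.lstsq(np.c_[d1,-d2],o2-o1,rcond=None)[0]
    a,b=o1+d1*ab[0],o2+d2*ab[1];m=(a+b)/2;return (m-O)@X,(m-O)@Y,m[2],np.linalg.norm(a-b)
E
python3 - <<'E'
from h import *
c=snap('side');t=snap('top')
B=((100,120,60),(125,255,255))
a,b=blob(c,*B,(205,205,240,250)),blob(t,*B,(170,235,207,270))
print(a,b,tri(c,a[1],t,b[1]),plane(c,*a[1]))
w=blob(c,(0,0,130),(179,70,255),(215,215,260,245));print(w)
for p in [(253,219),(257,224),(253,231),(247,226)]: print(p,plane(c,*p))
save(c,'s4',(205,195,285,255),8)
E
```

```text
(array([216, 222,  12,  18,  91], dtype=int32), array([220.13186813, 230.67032967])) (array([185, 242,  14,  20, 125], dtype=int32), array([190.112, 251.472])) (np.float64(-0.11595486628843076), np.float64(-0.005915678725985083), np.float64(0.033578612544236386), np.float64(0.011235234303617466)) (np.float64(-0.1462974526717548), np.float64(0.016869969076167557))
(array([216, 215,  43,  30, 661], dtype=int32), array([240.17549168, 226.8366112 ]))
(253, 219) (np.float64(0.10259552727036142), np.float64(0.17203102718743468))
(257, 224) (np.float64(0.12401372213130792), np.float64(0.16629161250746383))
(253, 231) (np.float64(0.0957736996854179), np.float64(0.1310118184701734))
(247, 226) (np.float64(0.060452198192513476), np.float64(0.13054238874367774))
```

View pics/s4.png

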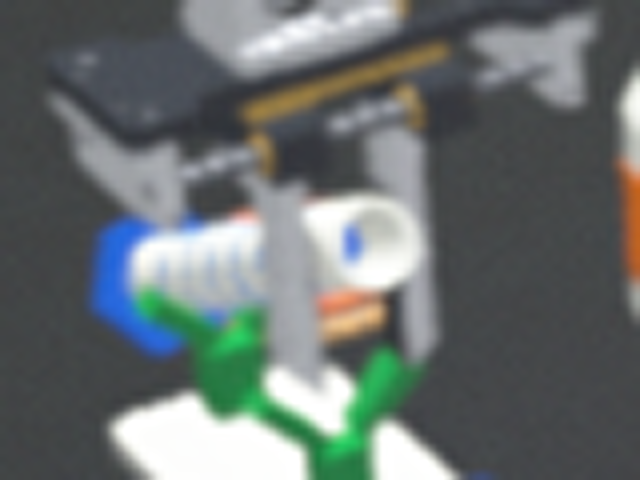

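```bash
python3 - <<'E'
from h import *
c=snap('side');tcp=ctrl.get_obs()['ee_pos'];g=tcp+[0,0,.019];lat=(g-O)@Y;x0=(g-O)@X;print('lat',lat,x0,'tcp px',proj(c,tcp),'want ~250.9,240.6')
for a in(45,55,65,75,85):
    r=np.radians(a);d=X*np.sin(r)+np.array([0,0,np.cos(r)])
    print(a,'mouth',proj(c,g+.058*d).round(1),'foot',proj(c,g-.157*d).round(1))
E
```

```text
lat 0.0004083657174432295 0.062309863623674314 tcp px [[248.8730508  240.65571114]] want ~250.9,240.6
45 mouth [[254.1 228.4]] foot [[234.6 250.6]]
55 mouth [[255.5 231.8]] foot [[231.4 242.5]]
65 mouth [[256.6 235.3]] foot [[228.6 234.2]]
75 mouth [[257.5 238.8]] foot [[226.4 225.9]]
85 mouth [[258.1 242.2]] foot [[224.8 217.7]]
```

Side crop: the mouth (385,240), foot (130,280) and finger tips (310,380)/(425,350). The tube leans about 60° on block 1 and has slid back about 30 mm through the pads. I'll grip a bit firmer and draw it forward along its own axis.

```bash
python3 -m pendant '[[[0,0,0],0],[[0,0,0],0],[[-0.1,-0.7,0.5],0],[[-0.1,-0.7,0.5],0],[[-0.2,-0.7,0.5],0],[[0,0,0],0],[[0,0,0],0]]' 0 14; cat > look.py <<'E'
from h import *
import sys
c=snap('side');t=snap('top')
B=((100,120,60),(125,255,255))
a,b=blob(c,*B,(200,200,236,250)),blob(t,*B,(170,235,212,270))
print('foot side',a,'top',b,tri(c,a[1],t,b[1]))
# top: foot at assumed height
for z in (.03,.05,.07):
    q=onz(t,*b[1],z);print(z,(q-O)@X,(q-O)@Y)
save(c,sys.argv[1],(205,195,285,255),8)
E
python3 look.py s5
```

```text
time_s: 8.58
ee_pos: [0.5206, 0.1424, 0.098]
eef_rot: [3.141, -0.0, 1.387]
force: [-0.7, 0.4, -1.7]
grip_width: 0.0317
grip_force: 14.0
foot side (array([219, 221,  10,  18,  72], dtype=int32), array([222.48611111, 227.77777778])) top (array([192, 243,  14,  20, 126], dtype=int32), array([196.95238095, 252.27777778])) (np.float64(-0.0903799861382577), np.float64(-0.005804447185567745), np.float64(0.05624713245676227), np.float64(0.013454078446397993))
0.03 -0.0930536895378774 0.0004904105907739576
0.05 -0.08881402834994348 0.0003440860479707104
0.07 -0.08457436716200953 0.00019776150516758497
```

View pics/s5.png

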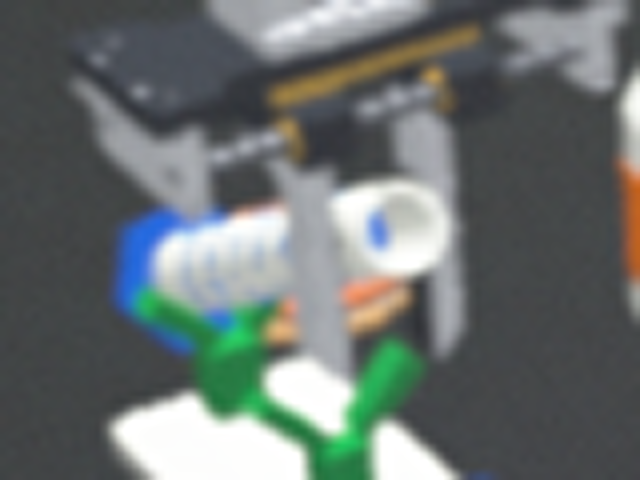

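The tube moved forward with the gripper: foot at about cradle x = -90 mm, mouth at crop (405,230). Lowering along the arc.

```bash
python3 -m pendant '[[[-0.1,-0.5,-0.8],0],[[-0.1,-0.5,-0.8],0],[[-0.1,-0.5,-0.8],0],[[-0.1,-0.4,-0.9],0],[[-0.1,-0.4,-0.9],0],[[0,-0.2,-0.8],0],[[0,0,0],0]]'; python3 look.py s6
```

```text
time_s: 9.27
ee_pos: [0.5145, 0.1173, 0.0455]
eef_rot: [-3.139, 0.001, 1.387]
force: [0.9, 0.2, 0.1]
grip_width: 0.0318
grip_force: 14.0
foot side (array([219, 227,   4,   5,  13], dtype=int32), array([220.23076923, 229.23076923])) top (array([194, 243,  11,  21, 100], dtype=int32), array([198.11, 252.64])) (np.float64(-0.08901515359598691), np.float64(-0.009978204775932658), np.float64(0.0533060378237058), np.float64(0.021635603749124866))
0.03 -0.08932980365933364 3.119605169723203e-05
0.05 -0.08513094479655062 -0.00011009691346143877
0.07 -0.08093208593376759 -0.00025138987862010785
```

View pics/s6.png

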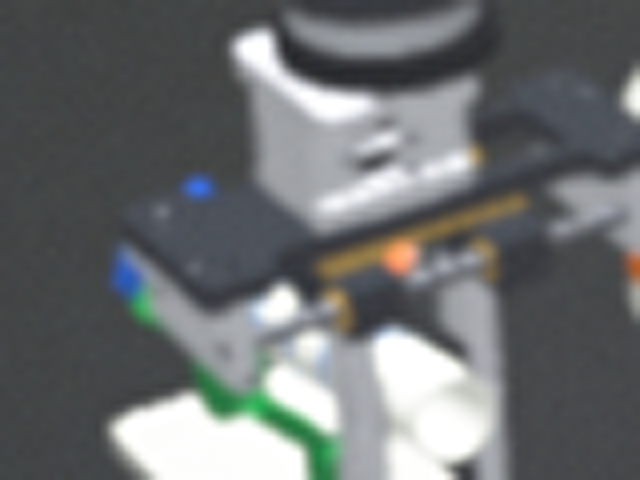

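Mouth at crop (455,430), now tilting down close to the seat; foot top at crop (198,187), block 1 arm at (140,305). That was my last picture, so from here I'll work by numbers.

```bash
python3 - <<'E'
from h import *
c=snap('side')
print('mouth',plane(c,205+455/8,195+428/8))
for x,z in [(.13,.07),(.13,.1),(.12,.08),(.11,.07)]: print(x,z,proj(c,O+X*x+[0,0,z]))
print('foot',[ (z,proj(c,O+X*-.09+[0,0,z])) for z in (.05,.07,.09)])
# white pixels of mouth end right of fingers
im=cv2.cvtColor(c['color'],cv2.COLOR_RGB2HSV);m=cv2.inRange(im,(0,0,150),(179,60,255));print('\n'.join(''.join('#' if v else '.' for v in r) for r in m[228:262,240:280]))
E
```

```text
mouth (np.float64(0.14060881410689519), np.float64(0.0968091931382532))
0.13 0.07 [[260.69204259 254.96918935]]
0.13 0.1 [[259.90524605 245.85156942]]
0.12 0.08 [[258.66469994 250.36506198]]
0.11 0.07 [[257.18803527 251.78823879]]
foot [(0.05, array([[226.61823509, 228.91859423]])), (0.07, array([[225.92190478, 223.37120645]])), (0.09, array([[225.21718544, 217.74622552]]))]
................####....................
........................................
##...................#####..............
##...................#####..............
###...#..............######.............
#####................######.............
###..................######.............
...##........##.......#####.............
.######.....#####......####.............
########..#########.....###.............
#####################...###.............
#######################.###.............
###########################.............
###########################.............
############################............
############################............
############################............
############################............
..##########################............
...#########################............
.....#######################............
#.....######################............
###.....####################............
###.....####################............
####...##############....###............
####....#############....###............
####....##############...###............
####....##############...###............
####....##############....#.............
####....############....................
####.....#########......................
#####....######.........................
######.#######..........................
#########...###.........................
```

```bash
python3 -m pendant '[[[0,-0.2,-0.5],0],[[0,-0.1,-0.5],0],[[0,-0.1,-0.5],0],[[0,0,-0.4],0],[[0,0,-0.2],0],[[0,0,0],0]]'; python3 - <<'E'
from h import *
c=snap('side')
for x,z in [(.14,.07),(.14,.09),(.13,.07)]: print(x,z,proj(c,O+X*x+[0,0,z]).round(1))
im=cv2.cvtColor(c['color'],cv2.COLOR_RGB2HSV);m=cv2.inRange(im,(0,0,150),(179,60,255));print('\n'.join(''.join('#' if v else '.' for v in r) for r in m[230:272,240:280]))
t=snap('top');B=((100,120,60),(125,255,255));b=blob(t,*B,(170,235,212,270));print(b)
E
```

```text
time_s: 9.92
ee_pos: [0.5151, 0.1139, 0.0258]
eef_rot: [-3.141, 0.0, 1.388]
force: [0.4, -0.4, 0.1]
grip_width: 0.0317
grip_force: 14.0
0.14 0.07 [[262.5 256.6]]
0.14 0.09 [[262.  250.5]]
0.13 0.07 [[260.7 255. ]]
.......#................................
........................................
........................................
..........................#.............
......................###...............
.....................##.................
..................##....................
..#.....................###.............
####..................######............
####..................######............
#####.###.............######............
######................######............
###.............##.....#####............
....####......######....#####...........
.########....########....####...........
######################....##............
..#####################...##............
....########################............
.....#######################............
#.......#####################...........
###.....#####################...........
###.....#################
[... 220 characters left out ...]

####.....####################...........
####.....########..###########..........
#####....######.....#####..##...........
######.########............##...........
################...........##...........
######....######...........##...........
####......######...........#............
##........#####.........................
...........####.........................
............###.........................
.............##.........................
........................................
........................................
........................................
........................................
(array([196, 243,   8,  21,  89], dtype=int32), array([198.71910112, 252.59550562]))
```

```bash
for i in 1; do python3 -m pendant '[[[0,0,-0.2],0],[[0,0,-0.2],0],[[0,0,-0.1],0],[[0,0,0],0]]' | egrep 'ee_pos|force'; python3 -m pendant '[[[0,0,-0.2],0],[[0,0,-0.1],0],[[0,0,0],0]]'| egrep 'ee_pos|force'; done;  python3 - <<'E'
from h import *
c=snap('side')
im=cv2.cvtColor(c['color'],cv2.COLOR_RGB2HSV);m=cv2.inRange(im,(0,0,150),(179,60,255));print('\n'.join(''.join('#' if v else '.' for v in r) for r in m[240:272,240:280]))
E
```

```text
ee_pos: [0.5154, 0.114, 0.0213]
force: [0.2, -0.8, -0.1]
grip_force: 14.0
ee_pos: [0.5153, 0.114, 0.0183]
force: [-1.7, 0.0, 3.0]
grip_force: 14.0
.##...................######............
.###..................######............
#####...#.............######............
#######................######...........
####...................#####............
#.....#.......######....####............
....#####....########....###............
....######.###########....##............
.....##################...##............
#.....##################..##............
###.....#####################...........
###.....#####################...........
####....#####################...........
####....#####################...........
####.....####################...........
####.....####################...........
####.....####################...........
####.....####################...........
####.....#####################..........
#####....######...###########...........
######.########...###########...........
################...##########...........
######....######.......#...###..........
####......######...........##...........
##........#####............#............
..........#####............#............
..........#####.........................
...........####.........................
............####........................
.............###........................
........................................
........................................
```

```bash
python3 -m pendant '[[[0,0,-0.1],0],[[0,0,0],0],[[0,0,0],0]]' | egrep 'ee_pos|force';python3 - <<'E'
from h import *
print(ctrl.get_obs()['force'],ctrl.get_obs()['moment'])
E
python3 -m pendant '[[[0,0,0],0],[[0,0,0],0],[[0,0,0],0],[[0,0,0],0],[[0,0,0],0],[[0,0,0],0]]' 0.55
```

```text
ee_pos: [0.5154, 0.114, 0.0174]
force: [-1.9, 0.4, 1.7]
grip_force: 14.0
[-1.85464122  0.43960832  1.73120913] [-0.05062882  0.31695743  0.04993672]
time_s: 11.4
ee_pos: [0.5154, 0.114, 0.0174]
eef_rot: [-3.142, -0.0, 1.388]
force: [-0.2, 0.1, -0.1]
grip_width: 0.0517
grip_force: 0.0
```

Let go. Raising, then checking the lie from both views.

```bash
python3 -m pendant '[[[0,0,1.5],0],[[0,0,2],0],[[0,0,3],0],[[0,0,4],0],[[0,0,4],0],[[0,0,4],0],[[0,-3,4],0],[[0,-4,0],0.1],[[0,-4,0],0.12],[[0,-4,0],0.12],[[0,-4,0],0.12],[[0,0,0],0]]' 1; python3 - <<'E'
from h import *
np.set_printoptions(precision=4,suppress=True)
c=snap('side');t=snap('top')
h=cv2.cvtColor(t['color'],cv2.COLOR_RGB2HSV);m=cv2.inRange(h,(0,0,150),(179,60,255));b=cv2.inRange(h,(95,90,60),(125,255,255))
for r in range(238,290): print(''.join('#' if m[r,i] else 'b' if b[r,i] else '.' for i in range(180,300)))
E
```

```text
time_s: 12.4
ee_pos: [0.5153, -0.0675, 0.2357]
eef_rot: [-3.141, 0.001, 1.829]
force: [0.2, 0.2, 0.9]
grip_width: 0.0941
grip_force: 0.0
........................................................................................................................
........................................................................................................................
..............................###.......................................................................................
.............................##########.................................................................................
.............................################...........................................................................
...................bbbb......#####################......................................................................
...................bbbb...........######################................................................................
..................bbbbb...........############################.........b............................................
[... 4628 characters left out ...]
........................................................................bbbbbbbb.......######..
.......................................................................................................b........######..
................................................................................................................######..
................................................................................................................######..
................................................................................................................######..
................................................................................................................#####...
```

```bash
python3 - <<'E'
from h import *
t=snap('top')
for p in [(271.5,263.8),(196.5,252.8)]:
    q=onz(t,*p,.07);print((q-O)@X,(q-O)@Y)
c=snap('side')
h=cv2.cvtColor(c['color'],cv2.COLOR_RGB2HSV);m=cv2.inRange(h,(0,0,140),(179,60,255));b=cv2.inRange(h,(95,90,60),(125,255,255));g=cv2.inRange(h,(50,100,40),(80,255,255))
for r in range(205,275,2): print(''.join('#' if m[r,i] else 'b' if b[r,i] else 'g' if g[r,i] else '.' for i in range(205,295)))
for x in(-.09,.13): print(x,[proj(c,O+X*x+[0,0,z]).round(1) for z in (.06,.07,.08)])
E
```

```text
0.14065746587177339 0.005424713550521682
-0.085633964139181 -0.0015678372935423901
..............................................................................############
..............................................................................############
..............................................................................############
..............................................................................############
..............................................................................############
..............................................................................############
.....................bbbbbb....................................................###########
.................bbbbbbbbbbbbb................................................##########..
...............bbbbbbbbb..bbbbb................................................#########..
...............bbbbbb########bb................................................#########..
..............bbbbb.############....................#..........................#########..
..............bb
[... 1628 characters left out ...]
.....................#############bbbbbbbbbbbbbbbbbbbbbbbbbbbbbbbb..................
.............................#####.bbbbbbbbbbbbbbbbbbbbbbbbbbbbbbbbbbbbbbb................
...............................bbbbbbbbbbbbbbbbbbbbbbbbbbbbbbbbbbbbbbbbbbbbb..............
...............................bbbbbbbbbbbbbbbbbbbbbbbbbbbbbbbbbbbbbbbbbbbbbbbb...........
...............................bbbbbbbbbbbbbbbbbbbbbbbbbbbbbbbbbbbbbbbbbbbbbbbbbb.........
.................................bbbbbbbbbbbbbbbbbbbbbbbbbbbbbbbbbbbbbbbbbbbbbbbbbb.......
-0.09 [array([[226.3, 226.2]]), array([[225.9, 223.4]]), array([[225.6, 220.6]])]
0.13 [array([[261., 258.]]), array([[260.7, 255. ]]), array([[260.4, 252. ]])]
```

The cylinder lies in both V's with its foot at x ≈ -86 mm and mouth at +137 mm. Now the jug.

```bash
python3 -m pendant '[[[3.5,0.7,0],0.05],[[3.5,0.7,0],0],[[0,0,0],0],[[0,0,-4],0],[[0,0,-4],0],[[0,0,-4],0],[[0,0,-3],0],[[0,0,-2],0],[[0,0,-1.7],0],[[0,0,0],0],[[0,0,0],0]]' 1 12; python3 -m pendant '[[[0,0,0],0],[[0,0,0],0],[[0,0,0],0],[[0,0,0],0],[[0,0,0],0],[[0,0,0],0],[[0,0,0],0],[[0,0,0],0]]' 0 15
```

```text
time_s: 13.52
ee_pos: [0.5854, -0.0475, 0.0488]
eef_rot: [-3.141, -0.0, 1.873]
force: [0.3, -0.2, 0.8]
grip_width: 0.0939
grip_force: 0.0
time_s: 14.18
ee_pos: [0.5857, -0.0485, 0.0491]
eef_rot: [3.141, 0.0, 1.872]
force: [-2.6, 0.5, 4.9]
grip_width: 0.0606
grip_force: 15.0
```

Grip is 5–6 mm off centre. I'll open, shift and re-close.

```bash
python3 -m pendant '[[[0,0,0],0],[[0,0,0],0],[[0,0,0],0],[[0,0,0],0],[[0,0,0],0],[[-0.1,-0.5,0],0],[[0,0,0],0],[[0,0,0],0],[[0,0,0],0]]' 1; python3 - <<'E'
from h import *
c=snap('side')
for z in(0,.05,.09): print(z,proj(c,[.5851,-.0536,z]))
print(blob(c,(0,0,130),(179,60,255),(300,250,335,295)),'before [307 253 25 41 849] c 318.57,272.62')
E
python3 -m pendant '[[[0,0,0],0],[[0,0,0],0],[[0,0,0],0],[[0,0,0],0],[[0,0,0],0],[[0,0,0],0],[[0,0,0],0],[[0,0,0],0]]' 0 15
```

```text
time_s: 14.93
ee_pos: [0.5847, -0.0536, 0.0488]
eef_rot: [3.142, -0.0, 1.872]
force: [-1.2, 0.1, -0.2]
grip_width: 0.0945
grip_force: 0.0
0 [[318.71693445 285.95485426]]
0.05 [[318.56138048 271.15568396]]
0.09 [[318.4320007  258.87040084]]
(array([ 300,  250,   33,   44, 1029], dtype=int32), array([317.34499514, 269.88629738])) before [307 253 25 41 849] c 318.57,272.62
time_s: 15.65
ee_pos: [0.5848, -0.0535, 0.0488]
eef_rot: [3.141, 0.0, 1.872]
force: [0.9, -0.6, 1.1]
grip_width: 0.0603
grip_force: 15.0
```

```bash
python3 -m pendant '[[[0,0,2],0],[[0,0,4],0],[[0,0,4],0],[[0,0,4],0],[[0,0,2.8],0],[[-2.9,-2.5,0],-0.11],[[-2.9,-2.5,0],-0.11],[[-2.9,-2.5,0],-0.11],[[-2.8,-2.5,0],-0.11],[[0,-3.2,0],0],[[0,-3.2,0],0],[[0,-3.2,0],0],[[0,-3.2,0],0],[[0,-3.2,0],0],[[0,0,0],0],[[0,0,0],0],[[0,0,0],0]]'; python3 - <<'E'
from h import *
np.set_printoptions(precision=4,suppress=True)
c=snap('side');t=snap('top')
S=np.array([.6597,-.2926,0]);SX=np.array([.991,-.133,0]);SY=np.array([.133,.991,0])
L=((5,150,90),(18,255,255))
tc=ctrl.get_obs()['ee_pos'];q=tc-S;print('tcp stand',q@SX,q@SY)
H=S+SX*(q@SX)+SY*(q@SY+.047)+[0,0,tc[2]+.001]
print('pred handle px',proj(t,H),proj(c,H))
for n,k in(('top',t),('side',c)):
    p=proj(k,H)[0];bx=tuple(int(v) for v in(p[0]-22,p[1]-22,p[0]+22,p[1]+22));print(n,blob(k,*L,bx))
b=blob(t,*L,tuple(int(v) for v in(proj(t,H)[0][0]-22,proj(t,H)[0][1]-22,proj(t,H)[0][0]+22,proj(t,H)[0][1]+22)))
w=onz(t,*b[1],H[2]);w[2]=0;print('handle stand',(w-S)@SX,(w-S)@SY)
E
```

```text
time_s: 17.07
ee_pos: [0.4695, -0.3131, 0.2164]
eef_rot: [-3.141, -0.001, 1.432]
force: [0.6, -0.2, -2.1]
grip_width: 0.0601
grip_force: 15.0
tcp stand -0.1855226623572848 -0.04506642782491738
pred handle px [[397.5309 274.1521]] [[355.1368 268.0832]]
top (array([389, 271,  14,   5,  35], dtype=int32), array([394.8857, 273.3429]))
side (array([348, 259,   5,  21,  79], dtype=int32), array([349.6835, 268.6076]))
handle stand -0.18410971252216504 0.009322750756854608
```

```bash
python3 -m pendant '[[[0,-0.3,0],0],[[0,0,0],0],[[1.5,-0.2,0],0],[[1.5,-0.2,0],0],[[1.5,-0.2,0],0],[[1.5,-0.2,0],0],[[1,-0.1,0],0],[[0,0,0],0]]'; python3 -m pendant '[[[1,-0.1,0],0],[[1,-0.2,0],0],[[0,0,0],0]]'
```

```text
time_s: 17.83
ee_pos: [0.5409, -0.3251, 0.2163]
eef_rot: [-3.141, -0.0, 1.434]
force: [-0.0, 0.7, -2.1]
grip_width: 0.0598
grip_force: 15.0
time_s: 18.08
ee_pos: [0.5602, -0.3283, 0.2166]
eef_rot: [-3.142, -0.0, 1.433]
force: [-0.3, 0.4, -1.8]
grip_width: 0.0603
grip_force: 15.0
```

```bash
python3 - <<'E'
from h import *
c=snap('side');S=np.array([.6597,-.2926,0]);SX=np.array([.991,-.133,0]);SY=np.array([.133,.991,0])
P=[S+SX*x+[0,0,z] for x,z in[(-.102,.228),(-.102,.21),(-.094,.21),(-.055,.21),(0,.21)]];pp=proj(c,P).round(1);print(pp.tolist())
h=cv2.cvtColor(c['color'],cv2.COLOR_RGB2HSV);m=cv2.inRange(h,(3,130,80),(20,255,255))
v=c['color'].max(2)
u0,v0=int(pp[1][0])-22,int(pp[1][1])-26
print(u0,v0)
for r in range(v0,v0+52): print(r,''.join('O' if m[r,i] else '#' if v[r,i]>170 else '+' if v[r,i]>110 else '.' for i in range(u0,u0+70)))
E
```

```text
[[384.0, 250.7], [383.5, 257.5], [386.1, 256.2], [398.2, 250.2], [414.5, 242.0]]
361 231
231 .......+++#########################++++O+.......++++...+++############
232 .......+##########################+++++++.......++++.....++###########
233 .++OOOOOOO########################++.++++.......++++......+###########
234 OOOOOOOOOOO###############++######+++++O.......++#++......+###########
235 O##OOOOOOO###############++++#####+++++......++++#++......+###########
236 OOOOOOOOO################+++++######++.....++++###++.....++###########
237 OOOOO++++#################++++########++.++++#++##+......++##+########
238 O+......+#################++++########++++++#+++#++......+############
239 ........+############################+++++++#####++......+############
240 ........+############OO###########################+......+############
241 .......++###########OOOOO##########################+.....+############
242 .......++##########OOOOOOO############################+..+############
243 .......++##########OOOOOOOO############################+++############
244 .......++##########OOOO##OO#####
[... 2188 characters left out ...]
############.............
274 ...........................+############################+.............
275 ...........................+############################+.............
276 ...........................+#############################.............
277 ...........................+############################O+............
278 ...........................+###########################OO+............
279 ..........................++############################+.............
280 ..........................++###########################+..............
281 ..........................++###########################+..............
282 ..........................++###########################+..............
```

The tip sits inside the handle's opening (outer bar at columns 379–383, tip at 384). Moving on to the rest point and lowering.

```bash
python3 -m pendant '[[[1.3,-0.2,0],0],[[1.3,-0.2,0],0],[[1.3,-0.1,0],0],[[0,0,0],0],[[0,0,-0.8],0],[[0,0,-0.8],0],[[0,0,-0.6],0],[[0,0,0],0],[[0,0,0],0]]'; python3 -m pendant '[[[0,0,-0.2],0],[[0,0,-0.2],0],[[0,0,0],0],[[0,0,0],0]]'
```

```text
time_s: 18.88
ee_pos: [0.5982, -0.3335, 0.1944]
eef_rot: [-3.141, -0.0, 1.432]
force: [-0.9, -0.6, -1.7]
grip_width: 0.0604
grip_force: 15.0
time_s: 19.22
ee_pos: [0.5987, -0.3335, 0.1908]
eef_rot: [3.142, 0.0, 1.432]
force: [0.2, -0.7, -2.1]
grip_width: 0.06
grip_force: 15.0
```

```bash
python3 -m pendant '[[[0,0,-0.2],0],[[0,0,0],0],[[0,0,0],0]]'|egrep 'ee_pos|^force'; python3 -m pendant '[[[0,0,-0.2],0],[[0,0,0],0],[[0,0,0],0]]'|egrep 'ee_pos|^force'
```

```text
ee_pos: [0.5987, -0.3336, 0.1889]
force: [0.5, 0.5, -0.6]
ee_pos: [0.5988, -0.3336, 0.187]
force: [0.0, -0.3, 1.4]
```

```bash
python3 -m pendant '[[[0,0,0],0],[[0,0,0],0],[[0,0,0],0],[[0,0,0],0]]' 0 3|egrep 'force'; python3 -m pendant '[[[0,0,0],0],[[0,0,0],0],[[0,0,0],0],[[0,0,0],0],[[0,0,0],0],[[0,0,0],0],[[0,0,0],0],[[0,0,0],0],[[0,0,0],0],[[0,0,0],0]]' 1; python3 -m pendant '[[[0,0,2],0],[[0,0,3],0],[[0,0,4],0],[[0,0,4],0],[[-3,3,0],0],[[-4,0,0],0],[[-4,0,0],0],[[-4,0,0],0],[[-4,1,0],0],[[0,4,0],0],[[0,4,0],0],[[0,4,0],0],[[0,4,0],0],[[0,0,0],0],[[0,0,0],0],[[0,0,0],0],[[0,0,0],0],[[0,0,0],0],[[0,0,0],0],[[0,0,0],0]]'
```

```text
force: [0.1, 0.8, -0.7]
grip_force: 3.0
time_s: 20.88
ee_pos: [0.5987, -0.3335, 0.1868]
eef_rot: [-3.142, 0.0, 1.432]
force: [-0.2, 0.4, -0.8]
grip_width: 0.0943
grip_force: 0.0
time_s: 22.55
ee_pos: [0.4116, -0.137, 0.3168]
eef_rot: [-3.141, -0.0, 1.431]
force: [-0.3, 0.4, 0.4]
grip_width: 0.0936
grip_force: 0.0
```

```bash
python3 - <<'E'
from h import *
c=snap('side');S=np.array([.6597,-.2926,0]);SX=np.array([.991,-.133,0]);SY=np.array([.133,.991,0])
c=snap('side');t=snap('top')
print(proj(c,[S+SX*x+[0,0,z] for x,z in[(-.102,.228),(-.102,.21),(-.055,.21),(-.055,.1),(0,.21)]]).round().tolist())
for n,k,bx in(('side',c,(370,230,440,320)),('top',t,(375,190,440,260))):
    h=cv2.cvtColor(k['color'],cv2.COLOR_RGB2HSV);m=cv2.inRange(h,(3,130,80),(20,255,255));v=k['color'].max(2)
    for r in range(bx[1],bx[3],2): print(r,''.join('O' if m[r,i] else '#' if v[r,i]>150 else '+' if v[r,i]>110 else '.' for i in range(bx[0],bx[2])))
# motion check and bystanders
def o(k):return {n:blob(k,*a)[1].round(1).tolist() for n,a in dict(discs=((5,120,90),(18,255,255),(170,205,212,250)),foot=((100,120,60),(125,255,255),(170,235,202,270)),jug=((0,0,130),(179,60,255),(385,200,440,260))).items()}
print(o(t))
E
python3 -m pendant '[[[0,0,0],0],[[0,0,0],0],[[0,0,0],0],[[0,0,0],0],[[0,0,0],0],[[0,0,0],0],[[0,0,0],0],[[0,0,0],0],[[0,0,0],0],[[0,0,0],0],[[0,0,0],0],[[0,0,0],0]]' | head -1
python3 - <<'E'
from h import *
t=snap('top');print(blob(t,(0,0,130),(179,60,255),(385,200,440,260)))
E
```

```text
[[384.0, 251.0], [384.0, 258.0], [398.0, 250.0], [395.0, 289.0], [414.0, 242.0]]
230 ######################################################################
232 ######################################################################
234 O####################++###############################################
236 ####################+....+++##########################################
238 ####################+........++++#####################################
240 ####################O.............+++####+.....+######################
242 ####################...................++++.....+#####################
244 ###################+................+######+....+#####################
246 ###################OOOOOOOOOOOOO+#########++..+++++###################
248 ##############OOOOOOOOOOOOOOOOOO#####+...+++##++.....++###############
250 ################OOOOO++++#####OOO#+.....++++#++...........++##########
252 ###################+++########OOOOO.....++++#++...............+++#####
254 ###############++########++...OOOOO+....++++#++....................++#
256 ################+####++........OOOOO....
[... 4281 characters left out ...]
..................................
246 .................................................................
248 .................................................................
250 .................................................................
252 .................................................................
254 .................................................................
256 .................................................................
258 .................................................................
{'discs': [190.3, 227.6], 'foot': [198.2, 253.1], 'jug': [400.9, 221.1]}
time_s: 23.7
(array([ 385,  200,   38,   46, 1106], dtype=int32), array([401.86437613, 221.65822785]))
```

```bash
for i in 1 2 3; do python3 -m pendant '[[[0,0,0],0],[[0,0,0],0],[[0,0,0],0],[[0,0,0],0],[[0,0,0],0],[[0,0,0],0],[[0,0,0],0],[[0,0,0],0],[[0,0,0],0],[[0,0,0],0],[[0,0,0],0],[[0,0,0],0],[[0,0,0],0]]' | head -1
python3 - <<'E'
from h import *
c=snap('side');S=np.array([.6597,-.2926,0]);SX=np.array([.991,-.133,0]);SY=np.array([.133,.991,0])
s,p=blob(c,(0,0,150),(179,60,255),(372,262,430,292));q,p2=blob(c,(3,130,80),(20,255,255),(380,244,412,264));print(s,p,q,p2)
o,d=ray(c,*p2);w=o+d*((((S-SX*.05)-o)@SX)/(d@SX));print('handle y,z',(w-S)@SY,w[2])
E
done
```

```text
time_s: 24.83
[ 377  262   47   30 1146] [400.32198953 275.23211169] [383 245  24  17 130] [397.05384615 250.83076923]
handle y,z 0.007371441558868291 0.2024444290600037
time_s: 25.97
[ 378  262   47   30 1149] [401.13925152 275.61183638] [384 245  23  17 128] [397.3515625 251.03125  ]
handle y,z 0.0064380182877058 0.20236553760323783
time_s: 27.1
[ 378  262   47   30 1148] [401.13240418 275.60017422] [384 245  23  17 128] [397.40625   251.0234375]
handle y,z 0.006278866007939512 0.2024665881558827
```

Everything is at rest, so I'm handing in.

```bash
python3 -c "
from station import ctrl
print(ctrl.hand_in())"
```

```text
the job is handed in; nothing more can be done
None
```

I handed the job in with the cylinder lying in both V blocks, its mouth over the tray, and the jug hanging by its handle on the hook, both by my own camera measurements; the hand-in gave no verdict.

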